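# Turn the pressed tea over in its airing tray

## Task

The pale side of the pressed tea tile has aired long enough: pick up its little bamboo turning tray by the fin, and while it is lifted clear of the shelf tip it so that the tile tumbles off the steep rest onto the shallow bed, dark side up. Then set the tray down (do not drop it) standing level in the middle of the cork mat, with the tile still lying dark side up on the bed, and let go. Never touch the tea itself, and leave the kettle, teapot, caddy and honey pot where they are.

Things in the scene. Friction and masses are not known exactly. Their poses are not given: they have to be found in the camera images.
- tray: Loose bamboo turning tray, about 220 g, base 110 (x) by 66 (y) mm, 120 mm high over its fin; origin at the centre of its underside, z up. Seen along y it is a V trough: a steep rest on its +x side, a shallow bed on its -x side. Clear acrylic cheeks, 4 mm thick and 70 mm high at y=+-31 mm, close both ends. It starts level, its +x within 30 degrees of world +x (away from the robot).
- tray_fold (a point): Middle of the fold line of the V (it runs along tray y), at (15, 0, 16) mm in the tray frame. From here the steep rest rises to +x at 70 degrees to the base (62 mm long) and the shallow bed rises to -x at 30 degrees (72 mm long), ending in a lip that stands 15 mm proud of the bed.
- tray_rest (a point): Middle of the steep rest's face. To turn the tile over, tip the tray towards its own -x side (top of the fin moves to tray -x, base swings to +x) by about 40 degrees: beyond some 30 degrees the rest overhangs enough for the tile to fall over onto the bed, other face up, where it stays when the tray is levelled again.
- tray_fin (a point): Middle of the top edge of the tray's fin, at (42, 0, 120) mm in the tray frame. The fin is a pale wood board 10 mm thick (tray x), 62 mm long (tray y), with about 45 mm of free height below this point (its lower end joins the steep rest at z about 72 mm); its faces look to tray +-x.
- tray_bed (a point): Point 35 mm up the shallow bed from the fold, 4 mm off its surface: about where the tile's centre lies once turned over (within 15 mm).
- tile: Loose tile of pressed tea, 50 (x) by 44 (y) by 8 mm (z), about 28 g, origin at its centre. Its +z face is dark brown, its -z face pale cream. It starts in the fold of the tray, standing on its 44 mm edge and leaning against the steep rest, pale face outwards and up, dark face against the rest.
- mat: Fixed cork mat, 160 (x) by 140 (y) by 4 mm thick, flat on the shelf; origin at the centre of its underside.
- kettle: Copper-toned steel kettle, 170 mm across and 220 mm high with its handle, spout along its +x reaching 135 mm from its axis; origin under its centre. Leave alone.
- teapot: Round blue teapot, 145 mm across, 131 mm high, spout along +x and handle along -x reaching 117 mm from its axis; origin under its centre. Leave alone.
- caddy: Clear acrylic tea caddy, 90 (x) by 125 (y) by 90 mm high, origin under its centre. Leave alone.
- honey_pot: White ceramic honey pot, 86 mm across, 87 mm high with the wooden dipper laid across it along its x axis (from -79 to +77 mm); origin under its centre. Leave alone.
Not all that is in view belongs to the job. Of the things like the tile, leave any that is orange, red or yellow; of the rest the smaller one is meant.

How it is judged:
On the way, in this order (a step that is already met when the one before it is completed fails the run):
1. the tray is lifted clear of the shelf, more than 40 mm, with the tile in it (height (world z) of tray above 0.04 m and distance between tile and tray_bed below 0.08 m), for 0.1 s.
2. in the air, the tile has turned over: it lies dark side up on the bed of the lifted tray (angle between tile's own z axis and vertical below 0.75 rad and distance between tile and tray_bed below 0.03 m and height (world z) of tray above 0.03 m), for 0.2 s.
At the end, for the whole second after the job is handed in: The tray stands level (within about 4.5 degrees) on the cork mat, its centre within 30 mm of the mat's centre, released and at rest; the tile lies at rest on the shallow bed with its dark face up (dark face normal within 43 degrees of vertical; tile centre within 30 mm of the bed point) (angle between tile's own z axis and vertical below 0.75 rad and distance between tile and tray_bed below 0.03 m and horizontal distance between tray and mat below 0.03 m and angle between tray's own z axis and vertical below 0.08 rad and height (world z) of tray between 0.001 and 0.008 m and linear speed of each of tray, tile below 0.02 m/s); the robot touches nothing.
It fails at once if the robot touches the tea tile (contact force between any of the fingers, the arm and tile above 0.2 N).
It fails at once if the tray is dropped (falls free of the fingers faster than 0.5 m/s) (contact force between the fingers and tray below 0.05 N and linear speed of tray above 0.5 m/s).
It fails at once if the kettle, teapot, caddy or honey pot is moved by more than 15 mm or tipped (distance of any of kettle, teapot, caddy, honey_pot from where it was at the start of the episode above 0.015 m or angle between any of kettle, teapot, caddy, honey_pot's own z axis and vertical above 0.2 rad).
It also fails if it takes over 51 s, if anything falls off the work surface, if the arm or the gripper's body presses on something with over 40 N, if the wrist force passes 120 N, or if a joint passes its speed limit or range.

## Robot

A 6-joint arm with a two-finger parallel gripper is mounted at the origin on the work surface. World frame = base frame: x ahead of the robot, y to its left, z up, the work surface at z = 0. Lengths are in m, angles in rad, forces in N, time in s.
With the tool pointing down it reaches from about 0.25 to 0.8 m from the base axis. Payload 8.5 kg.
Tool frame: the origin (TCP) lies at the very end of the fingers, on their centre line; the grasp point (between the pads) lies 19 mm behind it; z points along the fingers, y is the line along which they close (so a half turn about z gives the same grasp; the last joint's range is limited). The gripper opens to 85 mm and grips with 20 to 120 N. Pads are 22 mm wide; open, the fingers measure 114 mm over their backs; the gripper's body (76 mm by 85 mm) begins 54 mm behind the grasp point. The pads swing forward as they close: fully open they stand 13 mm farther back than shut.
Start: joints at [-1.189, 0.238, -0.013, 1.319, 0, 1.571], TCP at [0.196, -0.487, 0.204] pointing down, gripper open.
Joint ranges: [-2.66, 2.66], [-1.03, 1.9], [-1.14, 1.46], [-1.82, 2.27], [-1.45, 1.34], [-3.14, 3.14]. Speed limits (rad/s): [2.22, 2.22, 2.79, 3.14, 3.14, 3.14].

## Interface

Orientations are given as a 3x3 rotation matrix whose columns are the frame's x, y, z axes.
In Python, from workcell import telemetry, vision, robot gives the robot as it stands.
- The arm moves only by the tool move_arm, never from a script. Its argument "deltas" is a list of rows, each a list of 7 numbers: the gripper's target within -1 to 1 (shut at 1, half-way at 0, fully open at -1), then the shift along the world's x, y, z in m, then the turn, a rotation vector about the world's x, y, z in rad. In form: [[gripper, dx, dy, dz, wx, wy, wz], ...]. A call has 1 to 10 rows; each row shifts and turns the commanded pose from where the row before left it; what a row does not reach is not made up. A row lasts 1/10 s, in which the tool goes at most 50 mm and 8.59 degrees, less where a joint would pass 70% of its speed; a pose out of reach is approached as far as the arm can. A call is refused whole if a number of a shift passes 0.05 or a number of a turn 0.15, either way. A call with a gripper value outside its range is refused whole. The fingers move at their own pace and stop on an object; the grip force is fixed at half the most. Time passes only in rows, so rows that do not move let the fingers close. It gives the time, the measured TCP pose, the force, the opening and the grip force at its end, in the units of the state.
- telemetry.observe(): the state, without advancing time (a new reading comes with each control period).
- vision.read_camera(name): name is "scene" or "top"; returns a dict with "image" (420x560x3 uint8, red, green, blue), "range_z" (420x560 float32, m along the optical axis (not along the pixel's ray), 0 where there is no reading), "K" (3x3 intrinsics, pixels), "extrinsics" (4x4, takes a point from camera to world coordinates). Camera axes: x right, y down, z forward; pixel columns grow to the right and rows downward; lengths in m; the calibration is good to about 2 mm. A picture is of the moment at which its call begins.
- robot.sign_off(): hands the job in; it is judged then, once.
The state is a dict: "t": time; "joints": joint angles; "joint_vel": joint speeds; "effort": joint torques, N m; "ee_pos": TCP position; "tcp_rot": TCP orientation; "contact_force": force on the tool from outside, world axes, zero at the start; "moment": the same for the moment, N m; "width": finger opening in m; "grasp_force": force on a finger pad.
Only numpy, scipy, OpenCV 4.12 (cv2) and the standard library are available. Lean on these libraries where they do the work, as an engineer would, in place of code of your own. Each camera call takes 0.05 s, during which the arm holds its last target. There are 200 camera calls.

## Working session

There is one attempt and no reset: what is moved stays moved. The work goes in short steps, Python scripts to look and compute and a tool call to move; the robot and the scene stay as the last step left them, time stands still between calls to the robot, and variables do not carry over. Pictures are saved under pics/ and viewed, at most 10 in all, crops included, and the job is handed in when it is done.

Besides the shell and the picture viewer there is one more tool, called after "Call:" by a JSON object that holds its "op" and its "data". move_arm: Moves the arm, as the interface text tells. Its arguments: {"type":"object","properties":{"deltas":{"type":"array","items":{"type":"array","items":{"type":"number"}}}},"required":["deltas"]}

```bash
mkdir -p pics; cat > h.py <<'E'
import numpy as np, cv2
from workcell import telemetry, vision, robot
def snap(n):
    c=vision.read_camera(n); np.savez(f'pics/{n}.npz',**c); return c
def load(n): return dict(np.load(f'pics/{n}.npz'))
def pts(c):
    K,E,d=c['K'],c['extrinsics'],c['range_z']; v,u=np.mgrid[:d.shape[0],:d.shape[1]]
    p=np.stack([(u-K[0,2])/K[0,0]*d,(v-K[1,2])/K[1,1]*d,d],-1)
    return p@E[:3,:3].T+E[:3,3]
def save(c,f,box=None,s=1):
    im=c['image'][:,:,::-1]
    if box: a,b,x,y=box; im=im[b:y,a:x]
    cv2.imwrite('pics/'+f,cv2.resize(im,None,fx=s,fy=s,interpolation=cv2.INTER_CUBIC))
E
python3 - <<'E'
from h import *
for n in('scene','top'):
    c=snap(n); save(c,n+'0.png',s=1.4); print(c['extrinsics'].round(3),c['K'][0,0])
E
```

```text
[[-0.895  0.38  -0.235  0.915]
 [ 0.447  0.763 -0.467  0.704]
 [ 0.002 -0.523 -0.852  1.368]
 [ 0.     0.     0.     1.   ]] 451.078351605009
[[-0.024 -0.989  0.144  0.369]
 [-1.     0.025  0.005 -0.014]
 [-0.008 -0.144 -0.99   1.444]
 [ 0.     0.     0.     1.   ]] 522.9845784167212
```

View pics/scene0.png

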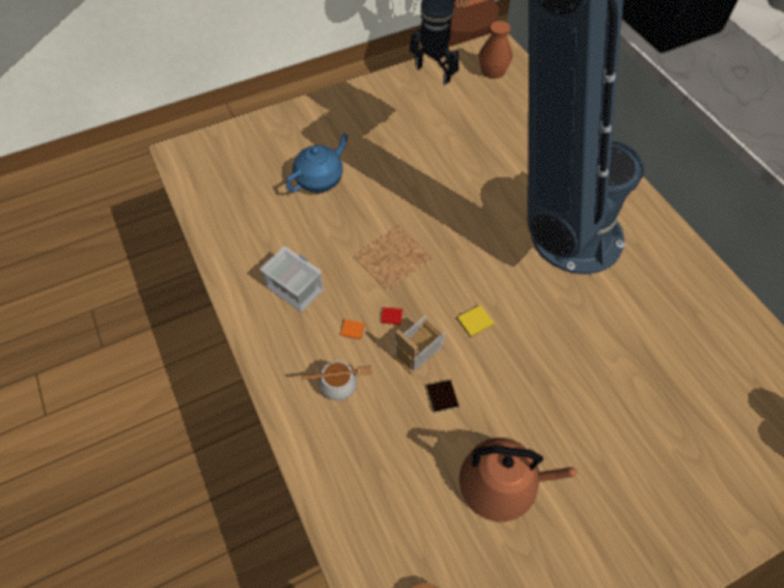

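View pics/top0.png

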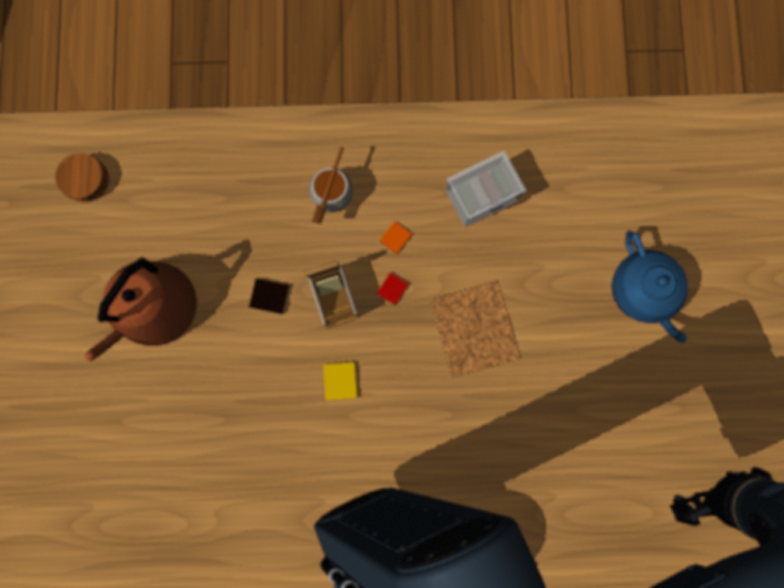

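Top view, in the 1.4x picture:
- The tray is at (332,294), with the pale tile in it at (330,284).
- The mat is at (477,328).
- Look-alikes for the tile are dark, large (270,295), orange (396,237), red (393,289) and yellow (341,381).

By the description, the meant tile is the pale one in the tray. I'll check this in a crop and measure the tray and mat.

```bash
python3 - <<'E'
from h import *
a=load('top'); b=load('scene')
A=a['image'][175:245,170:290,::-1]; 
A=cv2.resize(a['image'][180:245,205:270,::-1],(390,390),interpolation=cv2.INTER_CUBIC); B=cv2.resize(b['image'][215:280,265:330,::-1],(390,390),interpolation=cv2.INTER_CUBIC)
cv2.imwrite('pics/crop.png',np.hstack([A,B]))
for c,n in((a,'top'),(b,'scene')):
    P=pts(c).reshape(-1,3); col=c['image'].reshape(-1,3)
    m=(P[:,0]>.3)&(P[:,0]<.65)&(P[:,1]>-.0)&(P[:,1]<.2)
    # fin top
    tr=m&(P[:,2]>.012)&(P[:,2]<.2); print(n,'tray n',tr.sum(),P[tr].min(0).round(3),P[tr].max(0).round(3))
    f=tr&(P[:,2]>.108); F=P[f]; print('fin',len(F),F.mean(0).round(4),F.min(0).round(3),F.max(0).round(3))
    if len(F)>4:
        r=cv2.minAreaRect(F[:,:2].astype(np.float32)*1000); print(r)
    h=P[(P[:,0]>.3)&(P[:,0]<.5)&(abs(P[:,1]+.17)<.25)]
# mat: pixel texture mask via HSV, depth z
for c,n,box in((a,'top',(300,190,385,280)),(b,'scene',(240,150,320,215))):
    x0,y0,x1,y1=box; sub=c['image'][y0:y1,x0:x1]; lab=cv2.cvtColor(sub,cv2.COLOR_RGB2LAB).astype(int)
    z=pts(c)[y0:y1,x0:x1]; 
    print(n,'lab border',lab[0,:].mean(0),'centre',lab[len(lab)//2-5:len(lab)//2+5,35:50].mean((0,1)), 'z',np.median(z[len(z)//2-5:len(z)//2+5,35:50,2]),np.median(z[:3,:,2]))
    m=((z[...,2]>.0025+0*z[...,2])).astype(np.uint8); print(m.mean())
E
```

```text
top tray n 1279 [0.345 0.001 0.012] [0.649 0.16  0.128]
fin 108 [0.5849 0.1291 0.1188] [0.573 0.099 0.111] [0.597 0.159 0.128]
((585.2315673828125, 129.4215087890625), (10.41404914855957, 61.48338317871094), 17.793106079101562)
scene tray n 1006 [0.347 0.001 0.012] [0.648 0.163 0.127]
fin 77 [0.5873 0.1317 0.1184] [0.576 0.099 0.108] [0.599 0.16  0.127]
((586.3524169921875, 130.10076904296875), (12.366316795349121, 62.628971099853516), 18.094383239746094)
top lab border [131.77647059 138.97647059 162.35294118] centre [117.06666667 142.59333333 160.6       ] z 0.0035982554652698173 -7.761257341454275e-05
0.37947712418300655
scene lab border [132.275  134.675  153.1375] centre [136.16666667 138.64666667 154.91333333] z 0.004511519728150892 0.0011849898298220696
0.4726923076923077
```

View pics/crop.png

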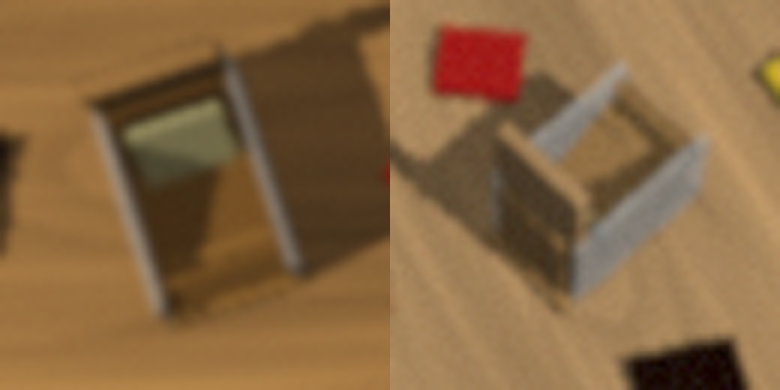

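The crop shows the tile cream side up on the rest (top view, crop (180,140)), so the choice is confirmed. The fin is at about (0.586, 0.130, 0.119) with yaw +17.9°, and both views agree.

```bash
python3 - <<'E'
from h import *
from scipy.spatial.transform import Rotation as R
for n,box in(('top',(295,185,390,285)),('scene',(235,145,325,220))):
    c=load(n); x0,y0,x1,y1=box; P=pts(c)
    z=cv2.GaussianBlur(P[...,2].astype(np.float32),(0,0),2)[y0:y1,x0:x1]
    m=((z>(.0018 if n=='top' else .0028))&(z<.01)).astype(np.uint8); m=cv2.morphologyEx(m,cv2.MORPH_OPEN,np.ones((7,7)))
    k,l,s,ce=cv2.connectedComponentsWithStats(m); i=1+s[1:,4].argmax()
    q=P[y0:y1,x0:x1][l==i]; print(n,s[i],cv2.minAreaRect(q[:,:2].astype(np.float32)*1000),q[:,2].mean())
s=telemetry.observe(); print(s['tcp_rot'],s['ee_pos'],s['joints'],s['width'])
T=R.from_matrix(np.array(s['tcp_rot']))
a=np.radians(17.9); ty=np.array([np.cos(a),np.sin(a),0])
for sg in(1,-1):
    z=np.array([0,0,-1.]);y=sg*ty; G=R.from_matrix(np.stack([np.cross(y,z),y,z],1)); print(sg,(G*T.inv()).as_rotvec())
E
```

```text
top [  25   25   46   59 1380] ((455.1540832519531, -172.55404663085938), (90.90544128417969, 180.1551513671875), 60.80602264404297) 0.0037574688685514624
scene [  20   19   52   39 1142] ((474.7030334472656, -164.8375701904297), (172.49359130859375, 157.33497619628906), 9.0335054397583) 0.005158659824140925
[[ 9.27975807e-01  3.72640138e-01 -4.79126007e-04]
 [ 3.72640446e-01 -9.27975009e-01  1.21712172e-03]
 [ 8.93144280e-06 -1.30800123e-03 -9.99999145e-01]] [ 0.1954709  -0.48681237  0.20313212] [-1.18897535e+00  2.38735697e-01 -1.41750657e-02  1.31919357e+00
  8.88982654e-06  1.57076450e+00] 0.08550463688960103
1 [-6.19751212e-04 -1.29922159e-03  1.50135724e+00]
-1 [-1.32411000e-03  6.31623415e-04 -1.64023492e+00]
```

Call:
{"op": "move_arm", "data": {"deltas": [[-1,0.0244,0.0386,0.002,0,0,0.0938],[-1,0.0244,0.0386,0.002,0,0,0.0938],[-1,0.0244,0.0386,0.002,0,0,0.0938],[-1,0.0244,0.0386,0.002,0,0,0.0938],[-1,0.0244,0.0386,0.002,0,0,0.0938],[-1,0.0244,0.0386,0.002,0,0,0.0938],[-1,0.0244,0.0386,0.002,0,0,0.0938],[-1,0.0244,0.0386,0.002,0,0,0.0938],[-1,0.0244,0.0386,0.002,0,0,0.0938],[-1,0.0244,0.0386,0.002,0,0,0.0938]]}}

```text
t: 1.1
ee_pos: [0.4401, -0.0993, 0.2237]
tcp_rot: [[0.245, 0.97, -0.0], [0.97, -0.245, -0.0], [-0.0, -0.0, -1.0]]
contact_force: [-0.1, -1.0, -0.4]
width: 0.0852
grasp_force: 0.0
```

Call:
{"op": "move_arm", "data": {"deltas": [[-1,0.0244,0.0386,0,0,0,0.0938],[-1,0.0244,0.0386,0,0,0,0.0938],[-1,0.0244,0.0386,0,0,0,0.0938],[-1,0.0244,0.0386,0,0,0,0.0938],[-1,0.0244,0.0386,0,0,0,0.0938],[-1,0.0244,0.0386,0,0,0,0.0938],[-1,0,0,0,0,0,0],[-1,0,0,0,0,0,0]]}}

```text
t: 1.9
ee_pos: [0.5858, 0.1313, 0.2225]
tcp_rot: [[-0.308, 0.951, -0.002], [0.951, 0.308, -0.001], [0.0, -0.002, -1.0]]
contact_force: [-0.2, -0.3, 0.1]
width: 0.0854
grasp_force: 0.0
```

```bash
python3 - <<'E'
from h import *
s=telemetry.observe(); print(s['t'],s['ee_pos'],s['joints']); Rm=np.array(s['tcp_rot']); print(Rm, np.degrees(np.arctan2(Rm[1,1],Rm[0,1])))
c=load('top');K,E=c['K'],c['extrinsics'];C=[]
for u,v in((432,297),(500,281),(521,355),(452,375)):
    r=E[:3,:3]@[(u/1.4-K[0,2])/K[0,0],(v/1.4-K[1,2])/K[1,1],1]; C.append(E[:3,3]+r*(.004-E[2,3])/r[2])
print('mat top',np.array(C).round(3),np.mean(C,0))
c=load('scene');K,E=c['K'],c['extrinsics'];C=[]
for u,v in((354,257),(398,227),(431,257),(387,288)):
    r=E[:3,:3]@[(u/1.4-K[0,2])/K[0,0],(v/1.4-K[1,2])/K[1,1],1]; C.append(E[:3,3]+r*(.004-E[2,3])/r[2])
print('mat scene',np.array(C).round(3),np.mean(C,0))
P=pts(snap('scene')).reshape(-1,3); 
E
```

```text
1.9 [0.58583925 0.13133696 0.22251324] [ 2.20626791e-01  3.67840630e-01  2.20344452e-01  1.42547008e+00
 -1.56652185e-04  1.47821642e+00]
[[-3.08111024e-01  9.51348127e-01 -2.08304897e-03]
 [ 9.51350406e-01  3.08110388e-01 -6.27725010e-04]
 [ 4.46240125e-05 -2.17511848e-03 -9.99997633e-01]] 17.94543441084839
mat top [[ 0.539 -0.078  0.004]
 [ 0.567 -0.213  0.004]
 [ 0.42  -0.248  0.004]
 [ 0.385 -0.112  0.004]] [ 0.47783853 -0.16258529  0.004     ]
mat scene [[ 0.568 -0.2    0.004]
 [ 0.418 -0.238  0.004]
 [ 0.386 -0.11   0.004]
 [ 0.533 -0.075  0.004]] [ 0.4760985 -0.1556073  0.004    ]
```

Call:
{"op": "move_arm", "data": {"deltas": [[-1,0,-0.001,-0.025,0,0,0],[-1,0,0,-0.025,0,0,0],[-1,0,0,-0.025,0,0,0],[-1,0,0,-0.025,0,0,0],[-1,0,0,-0.02,0,0,0],[-1,0,0,-0.0165,0,0,0],[-1,0,0,0,0,0,0],[-1,0,0,0,0,0,0]]}}

```text
t: 2.75
ee_pos: [0.5857, 0.1285, 0.0879]
tcp_rot: [[-0.305, 0.952, -0.0], [0.952, 0.305, -0.0], [-0.0, -0.0, -1.0]]
contact_force: [-0.2, 0.2, 0.8]
width: 0.0853
grasp_force: 0.0
```

```bash
python3 - <<'E'
from h import *
a=snap('top'); b=snap('scene'); A=cv2.resize(a['image'][150:270,180:300,::-1],(390,390),interpolation=cv2.INTER_CUBIC); B=cv2.resize(b['image'][185:305,235:355,::-1],(390,390),interpolation=cv2.INTER_CUBIC)
cv2.imwrite('pics/g1.png',np.hstack([A,B]))
E
```

```text
(no output)
```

View pics/g1.png

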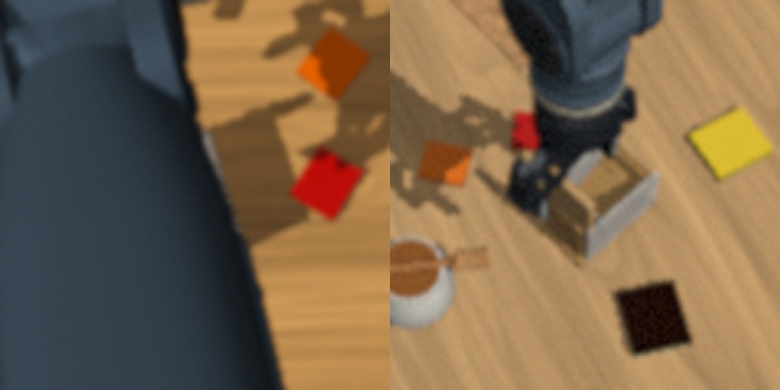

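The scene crop shows the fingers straddling the fin at (575,195), clear of the tile and the dipper. I'll close on the fin.

Call:
{"op": "move_arm", "data": {"deltas": [[1,0,0,0,0,0,0],[1,0,0,0,0,0,0],[1,0,0,0,0,0,0],[1,0,0,0,0,0,0],[1,0,0,0,0,0,0],[1,0,0,0,0,0,0],[1,0,0,0,0,0,0],[1,0,0,0,0,0,0],[1,0,0,0,0,0,0],[1,0,0,0,0,0,0]]}}

```text
t: 3.85
ee_pos: [0.5861, 0.1295, 0.0872]
tcp_rot: [[-0.307, 0.952, 0.0], [0.952, 0.307, 0.0], [0.0, 0.0, -1.0]]
contact_force: [1.1, 1.1, 1.2]
width: 0.0077
grasp_force: 58.7
```

Call:
{"op": "move_arm", "data": {"deltas": [[1,0,0,0.004,0,0,0],[1,0,0,0.008,0,0,0],[1,0,0,0.012,0,0,0],[1,0,0,0.015,0,0,0],[1,0,0,0.015,0,0,0],[1,0,0,0.015,0,0,0],[1,0,0,0.015,0,0,0],[1,0,0,0.01,0,0,0],[1,0,0,0.006,0,0,0],[1,0,0,0,0,0,0]]}}

```text
t: 4.85
ee_pos: [0.5863, 0.1295, 0.1881]
tcp_rot: [[-0.307, 0.952, 0.001], [0.952, 0.307, 0.0], [-0.0, 0.001, -1.0]]
contact_force: [-0.1, -0.1, -3.3]
width: 0.0074
grasp_force: 58.7
```

Call:
{"op": "move_arm", "data": {"deltas": [[1,-0.0014,-0.006,0.001,0,0,-0.0126],[1,-0.0021,-0.0091,0.003,0,0,-0.0188],[1,-0.00345,-0.0151,0.004,0,0,-0.0314],[1,-0.00414,-0.01815,0.004,0,0,-0.0377],[1,-0.00414,-0.01815,0.004,0,0,-0.0377],[1,-0.00414,-0.01815,0.004,0,0,-0.0377],[1,-0.00414,-0.01815,0.003,0,0,-0.0377],[1,-0.00414,-0.01815,0.002,0,0,-0.0377],[1,-0.00414,-0.01815,0,0,0,-0.0377],[1,-0.00414,-0.01815,0,0,0,-0.0377]]}}

```text
t: 5.85
ee_pos: [0.5493, -0.03, 0.2127]
tcp_rot: [[0.019, 1.0, 0.0], [1.0, -0.019, -0.0], [-0.0, 0.0, -1.0]]
contact_force: [0.3, -0.5, -3.0]
width: 0.0076
grasp_force: 58.7
```

Call:
{"op": "move_arm", "data": {"deltas": [[1,-0.00414,-0.01815,0,0,0,-0.0377],[1,-0.00414,-0.01815,0,0,0,-0.0377],[1,-0.00414,-0.01815,0,0,0,-0.0377],[1,-0.00414,-0.01815,0,0,0,-0.0377],[1,-0.00414,-0.01815,0,0,0,-0.0377],[1,-0.00414,-0.01815,0,0,0,-0.0377],[1,-0.00345,-0.0151,0,0,0,-0.0314],[1,-0.0028,-0.0121,0,0,0,-0.0251],[1,-0.0014,-0.006,0,0,0,-0.0126],[1,-0.0007,-0.003,0,0,0,-0.0063]]}}

```text
t: 6.85
ee_pos: [0.5166, -0.1736, 0.2122]
tcp_rot: [[0.313, 0.95, -0.0], [0.95, -0.313, 0.0], [0.0, -0.0, -1.0]]
contact_force: [0.2, -0.3, -1.9]
width: 0.0075
grasp_force: 58.7
```

```bash
python3 - <<'E'
from h import *
s=telemetry.observe(); print(s['ee_pos'],s['joints']); print(np.array(s['tcp_rot']).round(3))
b=snap('scene'); save(b,'m1.png',(220,120,380,260),4)
E
```

```text
[ 0.51663472 -0.17356526  0.21221878] [-3.24171927e-01  2.70263466e-01  5.22057595e-02  1.35281919e+00
  1.06014825e-04  1.56456115e+00]
[[ 0.313  0.95  -0.   ]
 [ 0.95  -0.313  0.   ]
 [ 0.    -0.    -1.   ]]
```

View pics/m1.png

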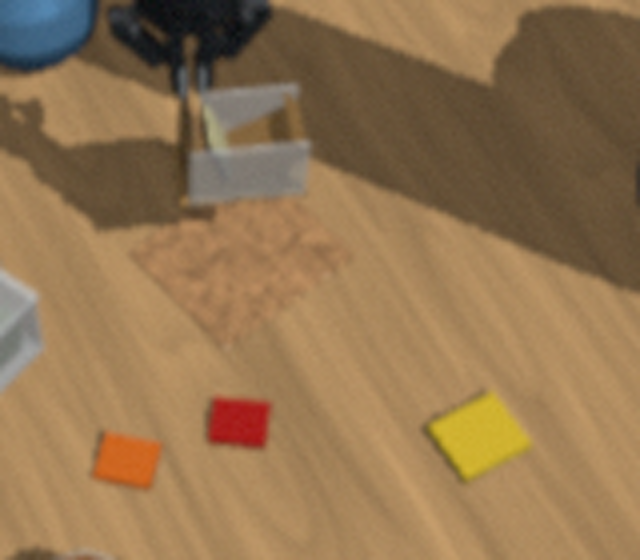

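The tray hangs level by the fin over the mat, with the tile pale at (215,130) on the rest. Now I'll tip it.

Call:
{"op": "move_arm", "data": {"deltas": [[1,0,0,0,-0.011,-0.033,0],[1,0,0,0,-0.022,-0.0665,0],[1,0,0,0,-0.022,-0.0665,0],[1,0,0,0,-0.022,-0.0665,0],[1,0,0,0,-0.022,-0.0665,0],[1,0,0,0,-0.022,-0.0665,0],[1,0,0,0,-0.022,-0.0665,0],[1,0,0,0,-0.022,-0.0665,0],[1,0,0,0,-0.022,-0.0665,0],[1,0,0,0,-0.022,-0.0665,0]]}}

```text
t: 7.9
ee_pos: [0.5165, -0.172, 0.2122]
tcp_rot: [[0.311, 0.747, 0.588], [0.951, -0.243, -0.194], [-0.002, 0.619, -0.785]]
contact_force: [0.6, -0.2, -2.3]
width: 0.0075
grasp_force: 58.9
```

Call:
{"op": "move_arm", "data": {"deltas": [[1,0,0,0,-0.016,-0.05,0],[1,0,0,0,0,0,0],[1,0,0,0,0,0,0],[1,0,0,0,0,0,0],[1,0,0,0,0,0,0]]}}

```text
t: 8.4
ee_pos: [0.5177, -0.173, 0.2128]
tcp_rot: [[0.312, 0.716, 0.624], [0.95, -0.234, -0.206], [-0.001, 0.658, -0.753]]
contact_force: [-0.1, 0.6, -3.6]
width: 0.0072
grasp_force: 59.5
```

```bash
python3 - <<'E'
from h import *
b=snap('scene'); save(b,'m2.png',(220,100,380,240),4)
E
```

```text
(no output)
```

View pics/m2.png

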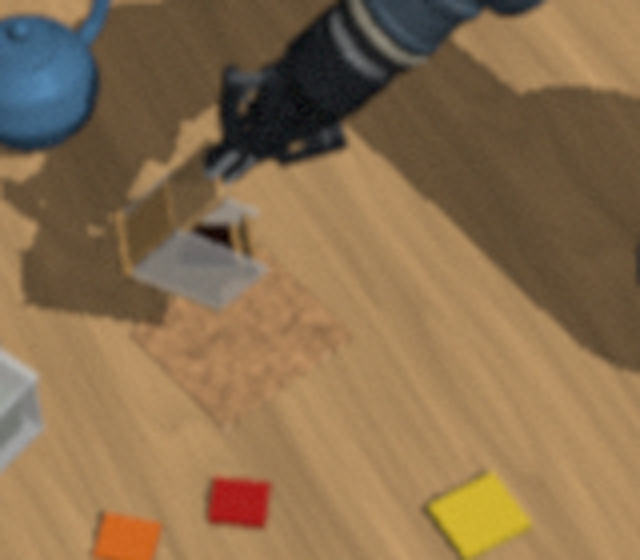

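The dark face now lies on the bed at (210,235), so the tile has turned. I'll level the tray again.

Call:
{"op": "move_arm", "data": {"deltas": [[1,0,0,0,0.011,0.033,0],[1,0,0,0,0.022,0.0665,0],[1,0,0,0,0.022,0.0665,0],[1,0,0,0,0.022,0.0665,0],[1,0,0,0,0.022,0.0665,0],[1,0,0,0,0.022,0.0665,0],[1,0,0,0,0.022,0.0665,0],[1,0,0,0,0.022,0.0665,0],[1,0,0,0,0.022,0.0665,0],[1,0,0,0,0.022,0.0665,0]]}}

```text
t: 9.45
ee_pos: [0.5179, -0.1733, 0.2126]
tcp_rot: [[0.312, 0.949, 0.048], [0.95, -0.311, -0.016], [0.0, 0.051, -0.999]]
contact_force: [-0.6, -0.2, -3.9]
width: 0.0075
grasp_force: 59.4
```

Call:
{"op": "move_arm", "data": {"deltas": [[1,0,0,0,0.016,0.05,0],[1,0,0,0,0,0,0],[1,0,0,0,0,0,0],[1,0,0,0,0,0,0],[1,0,0,0,0,0,0]]}}

```text
t: 9.95
ee_pos: [0.5165, -0.1728, 0.2126]
tcp_rot: [[0.312, 0.95, 0.001], [0.95, -0.312, -0.001], [-0.0, 0.001, -1.0]]
contact_force: [0.1, -0.8, -2.4]
width: 0.0079
grasp_force: 59.4
```

```bash
python3 - <<'E'
from h import *
b=snap('scene'); save(b,'m3.png',(220,100,380,240),4)
P=pts(b); 
# lowest tray edge near side (acrylic cheek +y side): slope of cheek top edge
sub=P[120:175,262:300].reshape(-1,3); c=b['image'][120:175,262:300].reshape(-1,3).astype(int)
g=(c.max(1)-c.min(1)<25)&(c.mean(1)>110)&(sub[:,2]>.1); q=sub[g]
y=np.array([.313,.95]); x=np.array([.95,-.313]); d=q[:,:2]-[.5166,-.1736]
a,bb=d@x,d@y; k=bb>.02
print(k.sum()); e=[(lo,np.percentile(q[k&(a>lo)&(a<=lo+.01),2],95).round(4)) for lo in np.arange(-.1,.01,.01) if (k&(a>lo)&(a<=lo+.01)).sum()>3]; print(e)
E
```

```text
287
[(np.float64(-0.1), np.float64(0.1936)), (np.float64(-0.09000000000000001), np.float64(0.1909)), (np.float64(-0.08000000000000002), np.float64(0.1918)), (np.float64(-0.07000000000000002), np.float64(0.1906)), (np.float64(-0.060000000000000026), np.float64(0.1945)), (np.float64(-0.05000000000000003), np.float64(0.1704)), (np.float64(-0.040000000000000036), np.float64(0.189)), (np.float64(-0.03000000000000004), np.float64(0.1952)), (np.float64(-0.020000000000000046), np.float64(0.1939)), (np.float64(-0.01000000000000005), np.float64(0.1928)), (np.float64(-5.551115123125783e-17), np.float64(0.1886))]
```

View pics/m3.png

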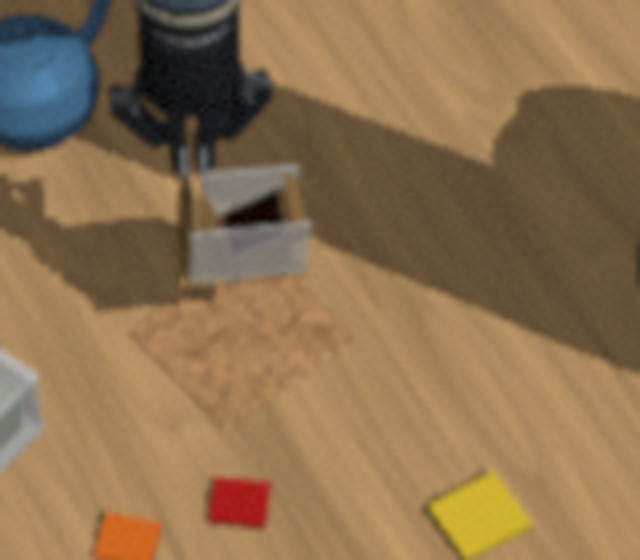

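The tray is level, with the dark tile on the bed at (260,210). I'll lower it onto the mat.

Call:
{"op": "move_arm", "data": {"deltas": [[1,0,0,-0.008,0,0,0],[1,0,0,-0.016,0,0,0],[1,0,0,-0.018,0,0,0],[1,0,0,-0.018,0,0,0],[1,0,0,-0.018,0,0,0],[1,0,0,-0.015,0,0,0],[1,0,0,-0.01,0,0,0],[1,0,0,-0.006,0,0,0],[1,0,0,-0.003,0,0,0],[1,0,0,0,0,0,0]]}}

```text
t: 11.0
ee_pos: [0.5169, -0.1729, 0.1002]
tcp_rot: [[0.312, 0.95, 0.0], [0.95, -0.312, -0.0], [-0.0, 0.0, -1.0]]
contact_force: [-1.0, -0.6, -3.7]
width: 0.0075
grasp_force: 59.4
```

Call:
{"op": "move_arm", "data": {"deltas": [[1,0,0,-0.002,0,0,0],[1,0,0,-0.002,0,0,0],[1,0,0,-0.002,0,0,0],[1,0,0,-0.001,0,0,0],[1,0,0,0,0,0,0],[1,0,0,0,0,0,0]]}}

```text
t: 11.6
ee_pos: [0.5171, -0.173, 0.0934]
tcp_rot: [[0.312, 0.95, 0.0], [0.95, -0.312, -0.0], [-0.0, 0.0, -1.0]]
contact_force: [1.6, 0.5, -1.2]
width: 0.0072
grasp_force: 59.6
```

Call:
{"op": "move_arm", "data": {"deltas": [[1,0,0,-0.001,0,0,0],[1,0,0,-0.001,0,0,0],[1,0,0,-0.0005,0,0,0],[1,0,0,0,0,0,0],[1,0,0,0,0,0,0]]}}

```text
t: 12.1
ee_pos: [0.5175, -0.1732, 0.0911]
tcp_rot: [[0.312, 0.95, 0.001], [0.95, -0.312, -0.001], [-0.0, 0.001, -1.0]]
contact_force: [2.9, -1.0, 5.0]
width: 0.0079
grasp_force: 60.3
```

Call:
{"op": "move_arm", "data": {"deltas": [[0.8,0,0,0,0,0,0],[0.7,0,0,0,0,0,0],[0.5,0,0,0,0,0,0],[0.3,0,0,0,0,0,0],[0,0,0,0,0,0,0],[-0.3,0,0,0,0,0,0],[-0.3,0,0,0,0,0,0],[-0.3,0,0,0,0,0,0]]}}

```text
t: 12.9
ee_pos: [0.5168, -0.1729, 0.0906]
tcp_rot: [[0.312, 0.95, -0.0], [0.95, -0.312, -0.0], [-0.0, -0.0, -1.0]]
contact_force: [0.2, 0.6, 0.3]
width: 0.0558
grasp_force: 0.0
```

Call:
{"op": "move_arm", "data": {"deltas": [[-0.3,0,0,0.01,0,0,0],[-0.3,0,0,0.02,0,0,0],[-0.3,0,0,0.03,0,0,0],[-0.3,0,0,0.03,0,0,0],[-0.3,0,0,0.03,0,0,0],[-0.3,-0.02,0,0.03,0,0,0],[-0.3,-0.04,0.0,0.02,0,0,0],[-0.3,-0.04,0,0,0,0,0],[-0.3,-0.04,0,0,0,0,0],[-0.3,-0.03,0,0,0,0,0]]}}

```text
t: 13.9
ee_pos: [0.3447, -0.1726, 0.2617]
tcp_rot: [[0.312, 0.95, 0.001], [0.95, -0.312, -0.001], [-0.0, 0.001, -1.0]]
contact_force: [-0.7, -0.3, 0.8]
width: 0.0555
grasp_force: 0.0
```

```bash
python3 - <<'E'
from h import *
b=snap('scene'); a=snap('top'); A=cv2.resize(a['image'][170:290,285:405,::-1],(390,390),interpolation=cv2.INTER_CUBIC); B=cv2.resize(b['image'][120:240,220:340,::-1],(390,390),interpolation=cv2.INTER_CUBIC)
cv2.imwrite('pics/end.png',np.hstack([A,B]))
P=pts(b).reshape(-1,3); m=(abs(P[:,0]-.517)<.05)&(abs(P[:,1]+.17)<.06)&(P[:,2]>.112)&(P[:,2]<.14); F=P[m]; print(len(F),cv2.minAreaRect(F[:,:2].astype(np.float32)*1000),np.median(F[:,2]))
E
```

```text
49 ((517.4645385742188, -172.4418487548828), (62.71504592895508, 10.231149673461914), 72.72856140136719) 0.1245504904794359
```

View pics/end.png

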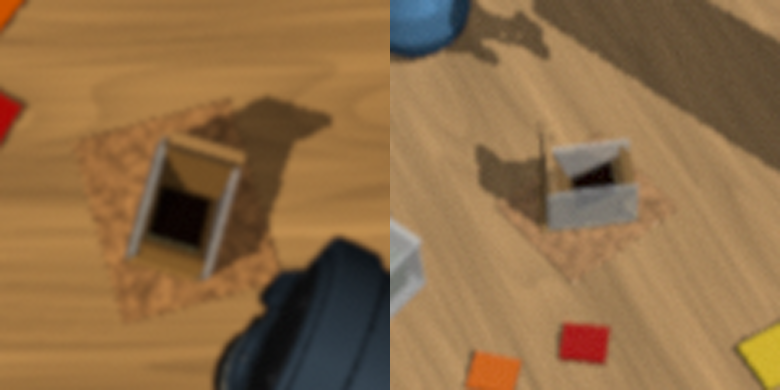

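The top crop shows the tray in the middle of the mat with the dark tile on the bed at (180,218). The fin top is at z 0.1245, so the tray stands on the mat and is released.

Call:
{"op": "move_arm", "data": {"deltas": [[-0.3,0,0,0,0,0,0],[-0.3,0,0,0,0,0,0],[-0.3,0,0,0,0,0,0]]}}

```text
t: 14.3
ee_pos: [0.3477, -0.173, 0.2607]
tcp_rot: [[0.311, 0.95, -0.0], [0.95, -0.311, -0.0], [-0.0, -0.0, -1.0]]
contact_force: [0.6, 0.2, 0.0]
width: 0.055
grasp_force: 0.0
```

```bash
python3 -c "
from workcell import robot
print(robot.sign_off())"
```

```text
the job is handed in; nothing more can be done
None
```

The job is handed in at about 14 s of the 51 s allowed: the tile was turned over in the air and lies dark side up on the bed, and the tray stands level and released in the middle of the cork mat; no verdict came back.

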